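# Find the full swab tin by feel and pack the used-up ones

## Robot

A 6-joint arm with a two-finger parallel gripper is mounted at the origin on the work surface. World frame = base frame: x ahead of the robot, y to its left, z up, the work surface at z = 0. Lengths are in m, angles in rad, forces in N, time in s.
With the tool pointing down it reaches from about 0.3 to 0.775 m from the base axis. Payload 14.6 kg.
Tool frame: the origin (TCP) lies at the very end of the fingers, on their centre line; the grasp point (between the pads) lies 19 mm behind it; z points along the fingers, y is the line along which they close (so a half turn about z gives the same grasp; the last joint's range is limited). The gripper opens to 94 mm and grips with 3 to 60 N. Pads are 16 mm wide; open, the fingers measure 119 mm over their backs; the gripper's body (75 mm by 177 mm) begins 78 mm behind the grasp point.
Start: joints at [1.144, 0.3, 1.521, -0, 1.321, -0.067], TCP at [0.194, 0.515, 0.205] pointing down, gripper open.
Joint ranges: [-3.03, 3.03], [-0.79, 2.21], [0.23, 2.52], [-1.04, 4.18], [0, 3.07], [-2.55, 2.55]. Speed limits (rad/s): [2.22, 2.22, 2.57, 3.14, 3.14, 3.14].

## Interface

Orientations are given as [roll, pitch, yaw] about the fixed x, y, z axes, in that order (R = Rz(yaw) Ry(pitch) Rx(roll)).
In Python, from station import ctrl, cams gives the robot as it stands. The module is installed in compiled form; this text tells all that it offers.
- The arm moves only by the tool arm_command, never from a script. Its argument "plan" is a list that holds one entry, the list of rows, each a list of 7 numbers: the shift along the tool's x, y, z in a scale on which 1.0 is 600 mm, then the turn, a rotation vector about the tool's x, y, z in parts of the range, where 1.0 means 4 rad, then the closure, from -1 (fully open) to 1 (shut). A call has 1 to 12 rows; each row is the pose to reach, as a shift and turn from the pose commanded when the call began, along the tool's axes at that moment; what a row does not reach only later rows make up. A row lasts 1/10 s, in which the tool goes at most 50 mm and 8.59 degrees, less where a joint would pass 70% of its speed; a pose out of reach is approached as far as the arm can. Shift and turn numbers lie between -1 and 1, and a call with a number outside is refused. A call with a gripper value outside its range is refused whole. The fingers move at their own pace and stop on an object; "squeeze" is the grip in N (left out, the last holds). Time passes only in rows, so rows that repeat a pose let the fingers close. It gives the time, the measured TCP pose, the force, the opening and the grip force at its end, in the units of the state.
- ctrl.get_obs(): the state, without advancing time (a new reading comes with each control period).
- cams.camera(name): name is "scene" or "top" or "wrist"; returns (picture, depth): 384x512x3 uint8, blue, green, red; 384x512 float32, m along the optical axis (not along the pixel's ray), 0 where there is no reading.
- cams.camera_info(name): a dict with "fx", "fy", "cx", "cy" (pixels), "dist_coeffs" ([k1, k2, p1, p2, k3] as OpenCV has them; the pictures are not rectified), "world_to_cam" (4x4, takes a point from world to camera coordinates). Camera axes: x right, y down, z forward; pixel columns grow to the right and rows downward; lengths in m; the calibration is good to about 2 mm. A picture is of the moment at which its call begins: read the wrist's pose just before it. camera_info takes no time and is no camera call; for the wrist camera it gives the pose at the moment of the call.
- ctrl.hand_in(): hands the job in; it is judged then, once.
The state is a dict: "time_s": time; "qpos": joint angles; "joint_vel": joint speeds; "tau": joint torques, N m; "ee_pos": TCP position; "eef_rot": TCP orientation; "force": force on the tool from outside, world axes, zero at the start; "moment": the same for the moment, N m; "grip_width": finger opening in m; "grip_force": force on a finger pad.
Only numpy, scipy, OpenCV 4.12 (cv2) and the standard library are available. Lean on these libraries where they do the work, as an engineer would, in place of code of your own. Each camera call takes 0.05 s, during which the arm holds its last target. There are 200 camera calls.

## Task

One of the three identical closed tins on the counter is still full and clearly heavier; the other two are used up. Heft them to find out which is which, pack the two light ones upright side by side on the floor of the open carton, and finish while holding the heaviest one up in the gripper, upright and still, about 20 cm above the counter, touching nothing else. Do not let any tin tip over, and leave the tube rack, the bottle and the phone where they are.

Things in the scene. Friction and masses are not known exactly. Their poses are not given: they have to be found in the camera images.
- tin_a: closed round metal tin with a paper band and a flat lid, 58 mm diameter, 100 mm tall; origin at the centre of its underside, z up to the lid. Rigid, smooth straight sides; fits a gripper from above. One of three that look exactly alike and stand in no particular order: two are used up and weigh 110 to 200 g each, one is full and weighs 310 to 450 g; only the weight tells which
- tin_b: closed round metal tin with a paper band and a flat lid, 58 mm diameter, 100 mm tall; origin at the centre of its underside, z up to the lid. Rigid, smooth straight sides; fits a gripper from above. One of three that look exactly alike and stand in no particular order: two are used up and weigh 110 to 200 g each, one is full and weighs 310 to 450 g; only the weight tells which
- tin_c: closed round metal tin with a paper band and a flat lid, 58 mm diameter, 100 mm tall; origin at the centre of its underside, z up to the lid. Rigid, smooth straight sides; fits a gripper from above. One of three that look exactly alike and stand in no particular order: two are used up and weigh 110 to 200 g each, one is full and weighs 310 to 450 g; only the weight tells which
- carton: low open cardboard carton, blue round its lower part, fixed to the counter; outside 144 mm long (its x) by 80 mm wide (its y) by 50 mm high, walls and floor 4 mm thick, so inside 136 by 72 mm: just room for two tins in a row along its x. Origin at the centre of its underside, inner floor 4 mm above it; z up. It may be turned up to about 20 degrees from pointing straight ahead
- tube_rack: bystander: white rack full of red-capped sample tubes, 75 x 170 x 98 mm; origin at the centre of its underside. Loose, leave alone
- gel: bystander: clear upright bottle with a white cap, 64 mm diameter, 170 mm tall; origin at the centre of its underside. Loose, leave alone
- phone: bystander: black phone lying flat, 150 x 72 x 9 mm; origin at the centre of its underside. Loose, leave alone

How it is judged:
At the end, for the whole second after the job is handed in: Both used-up tins stand released, upright (within 7 degrees) and at rest on the carton's floor, each weighing on it under 2.5 N; the full tin is in the grip, still, upright within 17 degrees, its underside over 12 cm above the counter, touching nothing else ((((height (world z) of tin_a above 0.12 m and angle between tin_a's own z axis and vertical below 0.3 rad and linear speed of tin_a below 0.03 m/s and contact force between the fingers and tin_a above 2 N and contact force between tin_a and carton below 0.1 N and contact force between tin_a and tube_rack below 0.1 N and contact force between tin_a and gel below 0.1 N and contact force between tin_a and phone below 0.1 N and contact force between tin_a and tin_b below 0.1 N and contact force between tin_a and tin_c below 0.1 N) and (x of tin_b in the frame of carton between -0.045 and 0.045 m and y of tin_b in the frame of carton between -0.015 and 0.015 m and z of tin_b in the frame of carton between -0.002 and 0.01 m and angle between tin_b's own z axis and vertical below 0.12 rad and linear speed of tin_b below 0.02 m/s and contact force between the fingers and tin_b below 0.1 N and contact force between tin_b and carton between 0.5 and 2.5 N) and (x of tin_c in the frame of carton between -0.045 and 0.045 m and y of tin_c in the frame of carton between -0.015 and 0.015 m and z of tin_c in the frame of carton between -0.002 and 0.01 m and angle between tin_c's own z axis and vertical below 0.12 rad and linear speed of tin_c below 0.02 m/s and contact force between the fingers and tin_c below 0.1 N and contact force between tin_c and carton between 0.5 and 2.5 N)) or ((height (world z) of tin_b above 0.12 m and angle between tin_b's own z axis and vertical below 0.3 rad and linear speed of tin_b below 0.03 m/s and contact force between the fingers and tin_b above 2 N and contact force between tin_b and carton below 0.1 N and contact force between tin_b and tube_rack below 0.1 N and contact force between tin_b and gel below 0.1 N and contact force between tin_b and phone below 0.1 N and contact force between tin_b and tin_a below 0.1 N and contact force between tin_b and tin_c below 0.1 N) and (x of tin_a in the frame of carton between -0.045 and 0.045 m and y of tin_a in the frame of carton between -0.015 and 0.015 m and z of tin_a in the frame of carton between -0.002 and 0.01 m and angle between tin_a's own z axis and vertical below 0.12 rad and linear speed of tin_a below 0.02 m/s and contact force between the fingers and tin_a below 0.1 N and contact force between tin_a and carton between 0.5 and 2.5 N) and (x of tin_c in the frame of carton between -0.045 and 0.045 m and y of tin_c in the frame of carton between -0.015 and 0.015 m and z of tin_c in the frame of carton between -0.002 and 0.01 m and angle between tin_c's own z axis and vertical below 0.12 rad and linear speed of tin_c below 0.02 m/s and contact force between the fingers and tin_c below 0.1 N and contact force between tin_c and carton between 0.5 and 2.5 N)) or ((height (world z) of tin_c above 0.12 m and angle between tin_c's own z axis and vertical below 0.3 rad and linear speed of tin_c below 0.03 m/s and contact force between the fingers and tin_c above 2 N and contact force between tin_c and carton below 0.1 N and contact force between tin_c and tube_rack below 0.1 N and contact force between tin_c and gel below 0.1 N and contact force between tin_c and phone below 0.1 N and contact force between tin_c and tin_a below 0.1 N and contact force between tin_c and tin_b below 0.1 N) and (x of tin_a in the frame of carton between -0.045 and 0.045 m and y of tin_a in the frame of carton between -0.015 and 0.015 m and z of tin_a in the frame of carton between -0.002 and 0.01 m and angle between tin_a's own z axis and vertical below 0.12 rad and linear speed of tin_a below 0.02 m/s and contact force between the fingers and tin_a below 0.1 N and contact force between tin_a and carton between 0.5 and 2.5 N) and (x of tin_b in the frame of carton between -0.045 and 0.045 m and y of tin_b in the frame of carton between -0.015 and 0.015 m and z of tin_b in the frame of carton between -0.002 and 0.01 m and angle between tin_b's own z axis and vertical below 0.12 rad and linear speed of tin_b below 0.02 m/s and contact force between the fingers and tin_b below 0.1 N and contact force between tin_b and carton between 0.5 and 2.5 N)))); the arm keeps its last pose, push and grip.
It fails at once if a tin is tipped over (past 35 degrees) (angle between any of tin_a, tin_b, tin_c's own z axis and vertical above 0.6 rad).
It fails at once if a bystander (tube rack, bottle or phone) is moved more than 3 cm (distance of any of tube_rack, gel, phone from where it was at the start of the episode above 0.03 m).
It also fails if it takes over 69 s, if anything falls off the work surface, if the arm or the gripper's body presses on something with over 40 N, if the wrist force passes 120 N, or if a joint passes its speed limit or range.

## Working session

There is one attempt and no reset: what is moved stays moved. The work goes in short steps, Python scripts to look and compute and a tool call to move; the robot and the scene stay as the last step left them, time stands still between calls to the robot, and variables do not carry over. Pictures are saved under pics/ and viewed, at most 10 in all, crops included, and the job is handed in when it is done.

Besides the shell and the picture viewer there is one more tool, called as name([rows], argument=value, ...), one row to a line, values as JSON. arm_command: Moves the arm, as the interface text tells. Its arguments: {"type":"object","properties":{"plan":{"type":"array"},"squeeze":{"type":"number"}},"required":["plan"]}

```bash
mkdir -p pics; python3 - <<'E'
from station import ctrl,cams
import cv2,numpy as np
o=ctrl.get_obs();print({k:np.round(v,3) for k,v in o.items()})
for n in("top","scene"):
    im,d=cams.camera(n);cv2.imwrite(f"pics/{n}0.png",im);np.save(f"pics/{n}0.npy",d)
    print(n,{k:np.round(v,3).tolist() for k,v in cams.camera_info(n).items()})
a=cv2.imread("pics/top0.png")
E
```

```text
{'time_s': np.float64(0.0), 'qpos': array([ 1.144,  0.3  ,  1.522,  0.   ,  1.321, -0.067]), 'joint_vel': array([ 0.   , -0.001, -0.002,  0.001,  0.   , -0.002]), 'tau': array([-2.0000e-03, -5.3181e+01, -3.5274e+01,  7.1000e-02,  2.4000e-02,
       -0.0000e+00]), 'ee_pos': array([0.194, 0.515, 0.205]), 'eef_rot': array([-3.14 , -0.   ,  2.782]), 'force': array([-0.182, -0.132, -0.87 ]), 'moment': array([-0.07 ,  0.04 , -0.022]), 'grip_force': np.float64(0.0), 'grip_width': np.float64(0.094)}
top {'fx': 491.133, 'fy': 491.133, 'cx': 259.728, 'cy': 182.54, 'dist_coeffs': [-0.089, 0.0, 0.0, 0.0, 0.0], 'world_to_cam': [[0.006, -1.0, 0.008, -0.011], [-0.992, -0.007, -0.124, 0.623], [0.124, -0.007, -0.992, 1.214], [0.0, 0.0, 0.0, 1.0]]}
scene {'fx': 350.465, 'fy': 350.465, 'cx': 253.75, 'cy': 187.982, 'dist_coeffs': [-0.097, 0.0, 0.0, 0.0, 0.0], 'world_to_cam': [[-0.379, 0.925, 0.007, 0.216], [0.634, 0.265, -0.726, -0.368], [-0.674, -0.271, -0.688, 1.367], [0.0, 0.0, 0.0, 1.0]]}
```

View pics/top0.png

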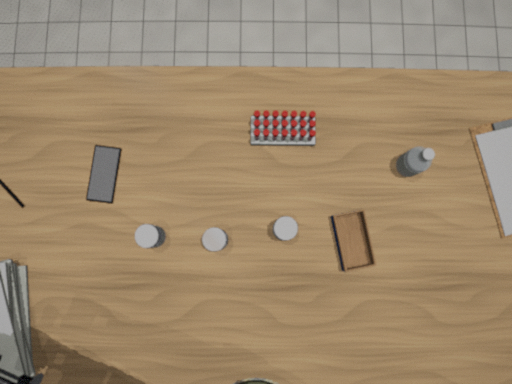

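View pics/scene0.png

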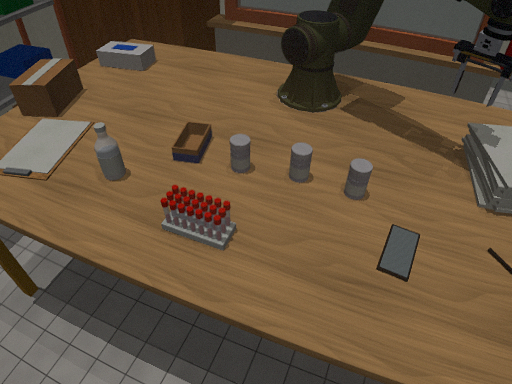

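The top view shows the tin lids at about (149,236), (214,239) and (285,228). The carton is at (352,241), the phone at (104,174), the rack at (283,128) and the bottle at (412,163). The scene view shows the same layout.

```bash
cat > h.py <<'E'
import cv2,numpy as np
from station import ctrl,cams
def cast(px,n,z,info=None):
    i=info or cams.camera_info(n);K=np.array([[i['fx'],0,i['cx']],[0,i['fy'],i['cy']],[0,0,1]])
    u=cv2.undistortPoints(np.float64(px).reshape(-1,1,2),K,np.array(i['dist_coeffs']))[:,0]
    T=np.array(i['world_to_cam']);R=T[:3,:3];c=-R.T@T[:3,3]
    d=np.c_[u,np.ones(len(u))]@R
    return c+d*((z-c[2])/d[:,2])[:,None]
def deproj(d,n,info=None):
    """world points of every pixel from the depth picture"""
    i=info or cams.camera_info(n);K=np.array([[i['fx'],0,i['cx']],[0,i['fy'],i['cy']],[0,0,1]])
    v,u=np.mgrid[:384,:512];p=np.c_[u.ravel(),v.ravel()].astype(float)
    q=cv2.undistortPoints(p.reshape(-1,1,2),K,np.array(i['dist_coeffs']))[:,0]
    T=np.array(i['world_to_cam']);P=np.c_[q,np.ones(len(q))]*d.reshape(-1,1)
    return ((P-T[:3,3])@T[:3,:3]).reshape(384,512,3)
E
python3 - <<'E'
from h import *
im=cv2.imread("pics/top0.png");d=np.load("pics/top0.npy");W=deproj(d,"top")
def blobs(m,lo,hi):
    n,l,s,c=cv2.connectedComponentsWithStats(m.astype(np.uint8))
    for k in range(1,n):
        if lo<s[k,4]<hi: yield l==k,s[k]
z=W[...,2]
print("table z",np.median(z[300:340,250:400]))
hsv=cv2.cvtColor(im,cv2.COLOR_BGR2HSV)
m=(z>.085)&(z<.12)&(hsv[...,1]<60)
for b,s in blobs(m,200,1200):
    cn=max(cv2.findContours(b.astype(np.uint8),0,1)[0],key=cv2.contourArea)
    (x,y),r=cv2.minEnclosingCircle(cn)
    print("lid",s[:4],x,y,r,np.median(z[b]),"centroid",np.round(W[b].mean(0),4),"ray",cast([[x,y]],"top",.1).round(4))
m=(z>.035)&(z<.06)
for b,s in blobs(m,60,2000):
    p=W[b];print("rim?",s,cv2.minAreaRect(p[:,:2].astype(np.float32)),np.median(p[:,2]))
v,u=200,320
c=im[195:285,310:395];cv2.imwrite("pics/crop.png",cv2.resize(c,None,fx=7,fy=6.5,interpolation=2))
E
```

```text
table z 0.0002945806651518734
lid [404 146  28  27] 417.5400085449219 159.13999938964844 13.588003158569336 0.10996556904057476 centroid [ 0.671  -0.3856  0.1081] ray [[ 0.6767 -0.3962  0.1   ]]
lid [274 216  24  24] 285.1363525390625 227.86363220214844 12.054566383361816 0.10022694128815246 centroid [ 0.5068 -0.0685  0.1002] ray [[ 0.5065 -0.0683  0.1   ]]
lid [135 224  25  24] 146.75 236.0 12.412291526794434 0.09996772375697266 centroid [0.4852 0.2642 0.0999] ray [[0.4845 0.264  0.1   ]]
lid [202 227  24  25] 213.55882263183594 239.0294189453125 12.130094528198242 0.1000334937909804 centroid [0.4788 0.1031 0.1   ] ray [[0.4787 0.1031 0.1   ]]
rim? [398 153  19  23  80] ((0.6679374575614929, -0.3804042339324951), (0.06320677697658539, 0.02688099816441536), 28.9693660736084) 0.045934883128282686
rim? [333 209  43  63 411] ((0.478447824716568, -0.24602051079273224), (0.14427265524864197, 0.08238746225833893), 11.584811210632324) 0.04874668018152237
rim? [  0 260  36 117 799] ((0.27768436074256897, 0.5952391028404236), (0.296940416097641, 0.02917618304491043), 15.157500267028809) 0.054603484840490206
```

View pics/crop.png

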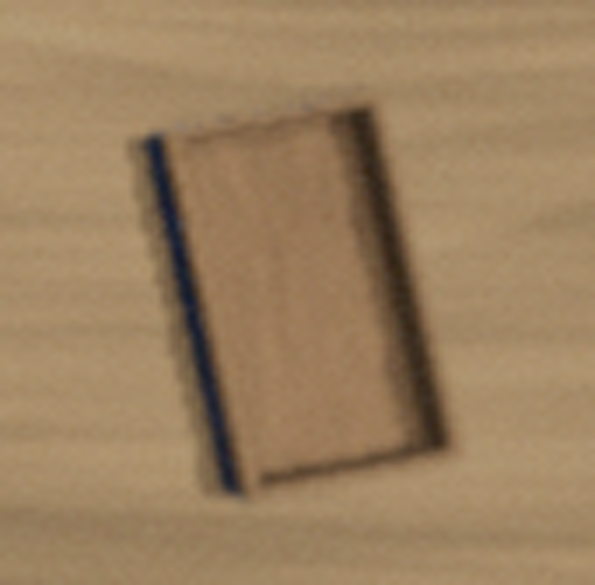

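```bash
cat >> h.py <<'E'
from scipy.spatial.transform import Rotation as Ro
YAW=np.pi+.202
C=np.array([.4784,-.2460]);CX=np.array([np.cos(.202),np.sin(.202)])
def go(x,y,z,yaw=YAW):
    o=ctrl.get_obs();R=Ro.from_euler('xyz',o['eef_rot']);G=Ro.from_euler('xyz',[np.pi,0,yaw])
    s=R.inv().apply(np.array([x,y,z])-o['ee_pos'])*1000
    print("to",np.round([x,y,z],4),"shift",s.round(1),"turn",(R.inv()*G).as_rotvec().round(3))
E
python3 -c "
from h import *
go(.485,.264,.15)"
```

```text
to [0.485 0.264 0.15 ] shift [-361.  -131.8   55.1] turn [-0.001 -0.    -0.562]
```

Units first: shifts go in shares of 600 mm and turns go in shares of 4 rad. So -361 mm / 600 = -0.6017, -132 mm / 600 = -0.22, -0.562 rad / 4 = -0.1405.

arm_command([
  [[-0.6017, -0.22, 0.0917, 0, 0, -0.1405, -1], [-0.6017, -0.22, 0.0917, 0, 0, -0.1405, -1], [-0.6017, -0.22, 0.0917, 0, 0, -0.1405, -1], [-0.6017, -0.22, 0.0917, 0, 0, -0.1405, -1], [-0.6017, -0.22, 0.0917, 0, 0, -0.1405, -1], [-0.6017, -0.22, 0.0917, 0, 0, -0.1405, -1], [-0.6017, -0.22, 0.0917, 0, 0, -0.1405, -1], [-0.6017, -0.22, 0.0917, 0, 0, -0.1405, -1], [-0.6017, -0.22, 0.0917, 0, 0, -0.1405, -1], [-0.6017, -0.22, 0.0917, 0, 0, -0.1405, -1], [-0.6017, -0.22, 0.0917, 0, 0, -0.1405, -1], [-0.6017, -0.22, 0.0917, 0, 0, -0.1405, -1]],
], squeeze=20)

```text
time_s: 1.3
ee_pos: [0.4842, 0.2652, 0.1507]
eef_rot: [3.141, 0.0, -2.938]
force: [0.3, 1.2, -0.9]
grip_width: 0.0941
grip_force: 0.0
```

```bash
python3 - <<'E'
from h import *
o=ctrl.get_obs();print({k:np.round(o[k],3) for k in('time_s','ee_pos','eef_rot','force','qpos')})
go(.485,.264,.062)
im,d=cams.camera("wrist");cv2.imwrite("pics/w1.png",im)
im,d=cams.camera("top");cv2.imwrite("pics/t1.png",im)
print([np.round(ctrl.get_obs()['force'],2)])
E
```

```text
{'time_s': np.float64(1.3), 'ee_pos': array([0.484, 0.265, 0.151]), 'eef_rot': array([ 3.141,  0.   , -2.938]), 'force': array([ 0.326,  1.178, -0.912]), 'qpos': array([ 0.435,  0.354,  1.581,  0.   ,  1.206, -1.34 ])}
to [0.485 0.264 0.062] shift [-0.5 -1.4 88.7] turn [0.    0.    0.002]
[array([ 0.03,  0.79, -0.62])]
```

View pics/w1.png

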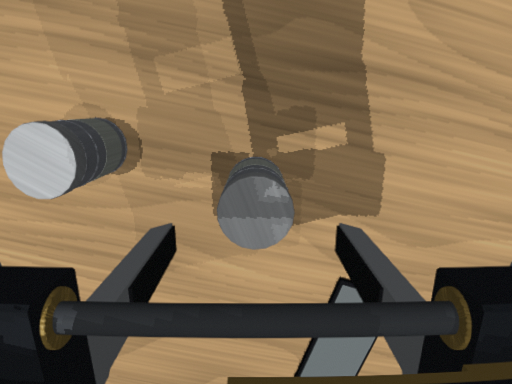

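The wrist view shows the tin lid at (256,210), midway between the fingers at about x=175 and x=337. I'll descend and grip.

arm_command([
  [[0, 0, 0.05, 0, 0, 0, -1], [0, 0, 0.1, 0, 0, 0, -1], [0, 0, 0.1467, 0, 0, 0, -1], [0, 0, 0.1467, 0, 0, 0, -1], [0, 0, 0.1467, 0, 0, 0, 1], [0, 0, 0.1467, 0, 0, 0, 1], [0, 0, 0.1467, 0, 0, 0, 1], [0, 0, 0.1467, 0, 0, 0, 1], [0, 0, 0.1467, 0, 0, 0, 1], [0, 0, 0.1467, 0, 0, 0, 1], [0, 0, 0.1467, 0, 0, 0, 1], [0, 0, 0.1467, 0, 0, 0, 1]],
], squeeze=20)

```text
time_s: 2.6
ee_pos: [0.4854, 0.2643, 0.063]
eef_rot: [3.141, 0.001, -2.939]
force: [-1.2, 0.1, 6.0]
grip_width: 0.0577
grip_force: 20.0
```

In the tool's units: -110 mm / 600 = -0.1833, -80 mm / 600 = -0.1333.

arm_command([
  [[0, 0, -0.0333, 0, 0, 0, 1], [0, 0, -0.0833, 0, 0, 0, 1], [0, 0, -0.1333, 0, 0, 0, 1], [0, 0, -0.1833, 0, 0, 0, 1], [0, 0, -0.1833, 0, 0, 0, 1], [0, 0, -0.1833, 0, 0, 0, 1], [0, 0, -0.1833, 0, 0, 0, 1], [0, 0, -0.1833, 0, 0, 0, 1], [0, 0, -0.1833, 0, 0, 0, 1], [0, 0, -0.1833, 0, 0, 0, 1]],
])

```text
time_s: 3.6
ee_pos: [0.4849, 0.2641, 0.1719]
eef_rot: [-3.141, -0.001, -2.939]
force: [0.7, 0.5, -1.3]
grip_width: 0.0578
grip_force: 20.0
```

arm_command([
  [[0, 0, 0, 0, 0, 0, 1], [0, 0, 0, 0, 0, 0, 1], [0, 0, 0, 0, 0, 0, 1]],
])

```text
time_s: 3.9
ee_pos: [0.4851, 0.2641, 0.1725]
eef_rot: [3.142, 0.0, -2.939]
force: [0.4, -0.3, -1.1]
grip_width: 0.0578
grip_force: 20.0
```

```bash
cat >> h.py <<'E'
def heft(n=12):
    f=[];t=[]
    for _ in range(n):
        im,d=cams.camera("scene");o=ctrl.get_obs();f.append(o['force']);t.append(o['tau'][1:3])
    f=np.array(f);t=np.array(t);print("F",f.mean(0).round(2),"sd",f.std(0).round(2),"tau",t.mean(0).round(2),t.std(0).round(2),"t",o['time_s']);return im
E
python3 -c "
from h import *
im=heft();cv2.imwrite('pics/s2.png',im)"
```

```text
F [-0.03  0.11 -0.85] sd [0.46 0.52 0.39] tau [-54.82 -34.84] [0.01 0.  ] t 4.5
```

View pics/s2.png

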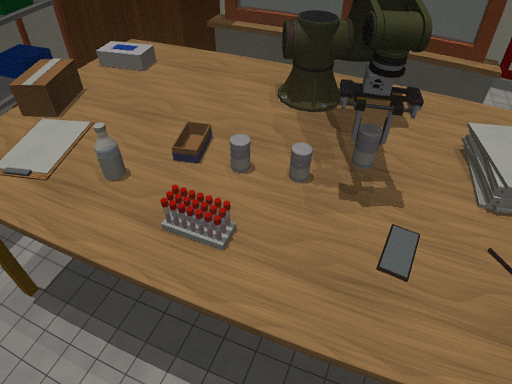

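The scene view shows the left tin held upright at (365,147). The wrist-force bias is unclear, so I'll set the tin back down and compare against joint torques empty at the same pose.

In the tool's units: 109 mm / 600 = 0.1817, 100 mm / 600 = 0.1667.

arm_command([
  [[0, 0, 0.0667, 0, 0, 0, 1], [0, 0, 0.1333, 0, 0, 0, 1], [0, 0, 0.1667, 0, 0, 0, 1], [0, 0, 0.1817, 0, 0, 0, 1], [0, 0, 0.1817, 0, 0, 0, 1], [0, 0, 0.1817, 0, 0, 0, 1], [0, 0, 0.1817, 0, 0, 0, -1], [0, 0, 0.1817, 0, 0, 0, -1], [0, 0, 0.1817, 0, 0, 0, -1], [0, 0, 0.1817, 0, 0, 0, -1], [0, 0, 0.1817, 0, 0, 0, -1]],
])

```text
time_s: 5.6
ee_pos: [0.4851, 0.2641, 0.0636]
eef_rot: [3.142, 0.0, -2.939]
force: [-0.9, 0.0, 0.5]
grip_width: 0.0929
grip_force: 0.0
```

In the tool's units: -109 mm / 600 = -0.1817, -70 mm / 600 = -0.1167.

arm_command([
  [[0, 0, -0.05, 0, 0, 0, -1], [0, 0, -0.1167, 0, 0, 0, -1], [0, 0, -0.1817, 0, 0, 0, -1], [0, 0, -0.1817, 0, 0, 0, -1], [0, 0, -0.1817, 0, 0, 0, -1], [0, 0, -0.1817, 0, 0, 0, -1], [0, 0, -0.1817, 0, 0, 0, -1], [0, 0, -0.1817, 0, 0, 0, -1], [0, 0, -0.1817, 0, 0, 0, -1]],
])

```text
time_s: 6.5
ee_pos: [0.4849, 0.2641, 0.1719]
eef_rot: [-3.141, -0.001, -2.939]
force: [0.7, 0.0, 0.6]
grip_width: 0.0941
grip_force: 0.0
```

```bash
python3 -c "
from h import *
im=heft();print(ctrl.get_obs()['ee_pos'])
go(.4788,.1031,.1725)"
```

```text
F [-0.07 -0.08  0.13] sd [0.46 0.56 0.42] tau [-54.05 -34.27] [0.04 0.03] t 7.1
[0.48505118 0.26410927 0.17246497]
to [0.4788 0.1031 0.1725] shift [  38.5 -156.5   -0. ] turn [-0.  0.  0.]
```

The torque difference gives about 1.4 N, so the left tin is light. I'll take it to the carton.

In the tool's units: 109 mm / 600 = 0.1817, 75 mm / 600 = 0.125.

arm_command([
  [[0, 0, 0.0583, 0, 0, 0, -1], [0, 0, 0.125, 0, 0, 0, -1], [0, 0, 0.1817, 0, 0, 0, -1], [0, 0, 0.1817, 0, 0, 0, -1], [0, 0, 0.1817, 0, 0, 0, 1], [0, 0, 0.1817, 0, 0, 0, 1], [0, 0, 0.1817, 0, 0, 0, 1], [0, 0, 0.1817, 0, 0, 0, 1], [0, 0, 0.1817, 0, 0, 0, 1], [0, 0, 0.1817, 0, 0, 0, 1], [0, 0, 0.1817, 0, 0, 0, 1]],
])

```text
time_s: 8.2
ee_pos: [0.4853, 0.2643, 0.0641]
eef_rot: [3.141, 0.001, -2.939]
force: [-1.0, 0.0, 6.6]
grip_width: 0.0578
grip_force: 20.0
```

In the tool's units: -155 mm / 600 = -0.2583, -110 mm / 600 = -0.1833.

arm_command([
  [[0, 0, -0.05, 0, 0, 0, 1], [0, 0, -0.1167, 0, 0, 0, 1], [0, 0, -0.1833, 0, 0, 0, 1], [0, 0, -0.2583, 0, 0, 0, 1], [0, 0, -0.2583, 0, 0, 0, 1], [0, 0, -0.2583, 0, 0, 0, 1]],
])

```text
time_s: 8.8
ee_pos: [0.485, 0.2641, 0.2185]
eef_rot: [3.141, 0.001, -2.939]
force: [0.7, -0.4, -1.9]
grip_width: 0.058
grip_force: 20.0
```

```bash
python3 -c "
from h import *
o=ctrl.get_obs();print(o['time_s'],o['grip_width'])
go(*(C-.033*CX),.2185)"
```

```text
8.8 0.05804780558977724
to [ 0.4461 -0.2526  0.2185] shift [ 1.419e+02 -4.984e+02 -2.000e-01] turn [0.    0.001 0.   ]
```

In the tool's units: -498 mm / 600 = -0.83, -475 mm / 600 = -0.7917.

arm_command([
  [[0.0083, -0.03, 0, 0, 0, 0, 1], [0.025, -0.0883, 0, 0, 0, 0, 1], [0.0467, -0.1667, 0, 0, 0, 0, 1], [0.07, -0.245, 0, 0, 0, 0, 1], [0.0917, -0.3233, 0, 0, 0, 0, 1], [0.115, -0.4017, 0, 0, 0, 0, 1], [0.1367, -0.48, 0, 0, 0, 0, 1], [0.1583, -0.5583, 0, 0, 0, 0, 1], [0.1817, -0.6367, 0, 0, 0, 0, 1], [0.2033, -0.715, 0, 0, 0, 0, 1], [0.225, -0.7917, 0, 0, 0, 0, 1], [0.2367, -0.83, 0, 0, 0, 0, 1]],
])

```text
time_s: 10.0
ee_pos: [0.4445, -0.255, 0.2162]
eef_rot: [3.139, -0.003, -2.942]
force: [-0.0, 0.0, -1.0]
grip_width: 0.0576
grip_force: 20.0
```

arm_command([
  [[0, 0, 0, 0, 0, 0, 1], [0, 0, 0, 0, 0, 0, 1], [0, 0, 0, 0, 0, 0, 1], [0, 0, 0, 0, 0, 0, 1], [0, 0, 0, 0, 0, 0, 1]],
])

```text
time_s: 10.5
ee_pos: [0.4461, -0.2515, 0.2184]
eef_rot: [3.142, 0.0, -2.938]
force: [-0.3, 0.0, -1.0]
grip_width: 0.0576
grip_force: 20.0
```

```bash
python3 - <<'E'
from h import *
o=ctrl.get_obs();print(o['time_s'],o['grip_width'],o['ee_pos'],o['eef_rot'])
go(*(C-.033*CX),.095);go(*(C-.033*CX),.068)
i=cams.camera_info("wrist")
im,d=cams.camera("wrist")
W=deproj(d,"wrist",i);z=W[...,2]
m=((z>.042)&(z<.058)&(W[...,0]>.35)&(W[...,0]<.6)&(W[...,1]<-.15)&(W[...,1]>-.35)).astype(np.uint8)
p=W[m>0];print(len(p),cv2.minAreaRect(p[:,:2].astype(np.float32)))
cv2.imwrite("pics/w3.png",im)
E
```

```text
10.5 0.05756959423719963 [ 0.44614777 -0.251505    0.21844722] [ 3.14157609e+00  2.54490453e-05 -2.93820296e+00]
to [ 0.4461 -0.2526  0.095 ] shift [  0.3  -1.1 123.4] turn [0.    0.    0.001]
to [ 0.4461 -0.2526  0.068 ] shift [  0.3  -1.1 150.4] turn [0.    0.    0.001]
793 ((0.43906986713409424, -0.25467753410339355), (0.0630255714058876, 0.08032258599996567), 11.592617988586426)
```

View pics/w3.png

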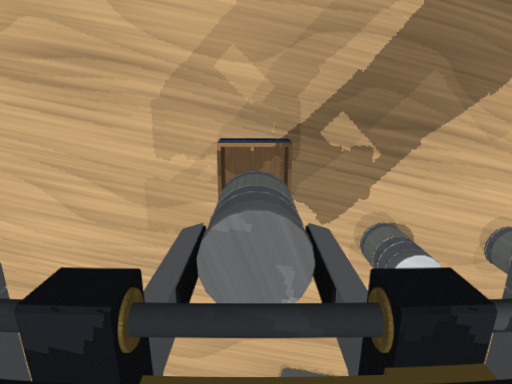

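The wrist view shows the carton's near part at about (255,165), centred under the tin. The rim geometry agrees with the top view to within 1 mm, so I'll lower the tin.

In the tool's units: 150 mm / 600 = 0.25, 147 mm / 600 = 0.245.

arm_command([
  [[0, -0.0017, 0.05, 0, 0, 0, 1], [0, -0.0017, 0.1083, 0, 0, 0, 1], [0, -0.0017, 0.1583, 0, 0, 0, 1], [0, -0.0017, 0.1917, 0, 0, 0, 1], [0, -0.0017, 0.2167, 0, 0, 0, 1], [0, -0.0017, 0.2333, 0, 0, 0, 1], [0, -0.0017, 0.245, 0, 0, 0, 1], [0, -0.0017, 0.25, 0, 0, 0, 1], [0, -0.0017, 0.25, 0, 0, 0, 1], [0, -0.0017, 0.25, 0, 0, 0, 1], [0, -0.0017, 0.25, 0, 0, 0, 1]],
])

```text
time_s: 11.65
ee_pos: [0.4464, -0.2534, 0.0689]
eef_rot: [-3.141, 0.001, -2.939]
force: [-0.2, -0.7, -0.4]
grip_width: 0.0574
grip_force: 20.0
```

In the tool's units: -110 mm / 600 = -0.1833, -75 mm / 600 = -0.125.

arm_command([
  [[0, 0, 0.0017, 0, 0, 0, 1], [0, 0, 0.0017, 0, 0, 0, -1], [0, 0, 0.0017, 0, 0, 0, -1], [0, 0, 0.0017, 0, 0, 0, -1], [0, 0, 0.0017, 0, 0, 0, -1], [0, 0, 0.0017, 0, 0, 0, -1], [0, 0, -0.05, 0, 0, 0, -1], [0, 0, -0.125, 0, 0, 0, -1], [0, 0, -0.1833, 0, 0, 0, -1], [0, 0, -0.1833, 0, 0, 0, -1], [0, 0, -0.1833, 0, 0, 0, -1]],
])

```text
time_s: 12.75
ee_pos: [0.4462, -0.2532, 0.1786]
eef_rot: [-3.141, 0.001, -2.939]
force: [0.2, -0.5, -0.2]
grip_width: 0.0941
grip_force: 0.0
```

```bash
python3 - <<'E'
from h import *
go(.5067,-.0684,.173)
im,d=cams.camera("top");W=deproj(d,"top");z=W[...,2]
for x,y in((.446,-.2526),(.5067,-.0684),(.4788,.1031)):
    m=(abs(z-.102)<.008)&(np.hypot(W[...,0]-x,W[...,1]-y)<.045);print(m.sum(),W[m].mean(0) if m.any() else 0)
print(ctrl.get_obs()['time_s'])
E
```

```text
to [ 0.5067 -0.0684  0.173 ] shift [-96.4 168.9   5.5] turn [-0.001  0.001  0.   ]
88 [ 0.452723   -0.25183222  0.10419975]
450 [ 0.50695791 -0.06868032  0.10024415]
457 [0.47903035 0.10328905 0.10029993]
12.8
```

In the tool's units: 169 mm / 600 = 0.2817, 154 mm / 600 = 0.2567.

arm_command([
  [[-0.0333, 0.06, 0.0083, 0, 0, 0, -1], [-0.0717, 0.125, 0.0083, 0, 0, 0, -1], [-0.11, 0.1917, 0.0083, 0, 0, 0, -1], [-0.1467, 0.2567, 0.0083, 0, 0, 0, -1], [-0.16, 0.2817, 0.0083, 0, 0, 0, -1], [-0.16, 0.2817, 0.0083, 0, 0, 0, -1], [-0.16, 0.2817, 0.0083, 0, 0, 0, -1], [-0.16, 0.2817, 0.0083, 0, 0, 0, -1], [-0.16, 0.2817, 0.0083, 0, 0, 0, -1]],
])

```text
time_s: 13.7
ee_pos: [0.506, -0.0694, 0.1732]
eef_rot: [3.142, -0.0, -2.941]
force: [-0.1, 0.4, -0.4]
grip_width: 0.0939
grip_force: 0.0
```

```bash
python3 -c "
from h import *
im=heft(8);go(.5068,-.0685,.0635)"
```

```text
F [-0.06  0.13  0.18] sd [0.56 0.4  0.56] tau [-48.4 -33.9] [0.05 0.03] t 14.1
to [ 0.5068 -0.0685  0.0635] shift [-5.0e-01 -1.0e-01  1.1e+02] turn [-0.  0.  0.]
```

In the tool's units: 110 mm / 600 = 0.1833, 75 mm / 600 = 0.125.

arm_command([
  [[0, 0, 0.0583, 0, 0, 0, -1], [0, 0, 0.125, 0, 0, 0, -1], [0, 0, 0.1833, 0, 0, 0, -1], [0, 0, 0.1833, 0, 0, 0, -1], [0, 0, 0.1833, 0, 0, 0, 1], [0, 0, 0.1833, 0, 0, 0, 1], [0, 0, 0.1833, 0, 0, 0, 1], [0, 0, 0.1833, 0, 0, 0, 1], [0, 0, 0.1833, 0, 0, 0, 1], [0, 0, 0.1833, 0, 0, 0, 1], [0, 0, 0.1833, 0, 0, 0, 1]],
], squeeze=25)

```text
time_s: 15.2
ee_pos: [0.5067, -0.0685, 0.0641]
eef_rot: [-3.141, 0.001, -2.939]
force: [-0.5, -0.7, 5.6]
grip_width: 0.0577
grip_force: 24.9
```

In the tool's units: -110 mm / 600 = -0.1833, -80 mm / 600 = -0.1333.

arm_command([
  [[0, 0, -0.0333, 0, 0, 0, 1], [0, 0, -0.0833, 0, 0, 0, 1], [0, 0, -0.1333, 0, 0, 0, 1], [0, 0, -0.1833, 0, 0, 0, 1], [0, 0, -0.1833, 0, 0, 0, 1], [0, 0, -0.1833, 0, 0, 0, 1], [0, 0, -0.1833, 0, 0, 0, 1], [0, 0, -0.1833, 0, 0, 0, 1], [0, 0, -0.1833, 0, 0, 0, 1]],
])

```text
time_s: 16.1
ee_pos: [0.5059, -0.0683, 0.1726]
eef_rot: [3.141, -0.001, -2.939]
force: [0.7, -0.2, -1.2]
grip_width: 0.0581
grip_force: 24.9
```

```bash
python3 -c "
from h import *
im=heft(8);go(*(C+.033*CX),.218);print(ctrl.get_obs()['ee_pos'],ctrl.get_obs()['grip_width'])"
```

```text
F [ 0.07  0.03 -1.67] sd [0.3  0.28 0.42] tau [-49.11 -34.46] [0.02 0.04] t 16.5
to [ 0.5107 -0.2394  0.218 ] shift [  30.  -168.4  -44.6] turn [-0. -0.  0.]
[ 0.50626063 -0.06839976  0.17343958] 0.05809156987393112
```

This one is light too, at about 1.4–1.8 N, so the middle tin should be the full one. I'll place this one in the far slot.

In the tool's units: -168 mm / 600 = -0.28, -145 mm / 600 = -0.2417.

arm_command([
  [[0, 0, -0.0417, 0, 0, 0, 1], [0, -0.025, -0.0733, 0, 0, 0, 1], [0.01, -0.0667, -0.0733, 0, 0, 0, 1], [0.0217, -0.125, -0.0733, 0, 0, 0, 1], [0.0333, -0.1833, -0.0733, 0, 0, 0, 1], [0.0433, -0.2417, -0.0733, 0, 0, 0, 1], [0.05, -0.28, -0.0733, 0, 0, 0, 1], [0.05, -0.28, -0.0733, 0, 0, 0, 1], [0.05, -0.28, -0.0733, 0, 0, 0, 1], [0.05, -0.28, -0.0733, 0, 0, 0, 1], [0.05, -0.28, -0.0733, 0, 0, 0, 1]],
])

```text
time_s: 17.6
ee_pos: [0.5108, -0.2381, 0.2177]
eef_rot: [-3.141, 0.0, -2.938]
force: [-0.1, 0.1, -1.6]
grip_width: 0.0578
grip_force: 24.9
```

```bash
python3 -c "
from h import *
print(ctrl.get_obs()['ee_pos']);go(*(C+.033*CX),.068)"
```

```text
[ 0.51077777 -0.23810553  0.21765771]
to [ 0.5107 -0.2394  0.068 ] shift [  0.3  -1.2 149.7] turn [-0.     0.     0.001]
```

In the tool's units: 150 mm / 600 = 0.25, 147 mm / 600 = 0.245.

arm_command([
  [[0, -0.0017, 0.05, 0, 0, 0, 1], [0, -0.0017, 0.1083, 0, 0, 0, 1], [0, -0.0017, 0.1583, 0, 0, 0, 1], [0, -0.0017, 0.1917, 0, 0, 0, 1], [0, -0.0017, 0.2167, 0, 0, 0, 1], [0, -0.0017, 0.2333, 0, 0, 0, 1], [0, -0.0017, 0.245, 0, 0, 0, 1], [0, -0.0017, 0.25, 0, 0, 0, 1], [0, -0.0017, 0.25, 0, 0, 0, 1], [0, -0.0017, 0.25, 0, 0, 0, 1], [0, -0.0017, 0.25, 0, 0, 0, 1]],
])

```text
time_s: 18.7
ee_pos: [0.511, -0.24, 0.0678]
eef_rot: [-3.141, 0.0, -2.939]
force: [-0.4, -0.2, -0.8]
grip_width: 0.0579
grip_force: 25.0
```

In the tool's units: -110 mm / 600 = -0.1833, -75 mm / 600 = -0.125.

arm_command([
  [[0, 0, 0, 0, 0, 0, 1], [0, 0, 0, 0, 0, 0, -1], [0, 0, 0, 0, 0, 0, -1], [0, 0, 0, 0, 0, 0, -1], [0, 0, 0, 0, 0, 0, -1], [0, 0, 0, 0, 0, 0, -1], [0, 0, -0.05, 0, 0, 0, -1], [0, 0, -0.125, 0, 0, 0, -1], [0, 0, -0.1833, 0, 0, 0, -1], [0, 0, -0.1833, 0, 0, 0, -1], [0, 0, -0.1833, 0, 0, 0, -1]],
])

```text
time_s: 19.8
ee_pos: [0.5109, -0.24, 0.1776]
eef_rot: [-3.141, 0.001, -2.939]
force: [-0.6, 0.4, -0.3]
grip_width: 0.0937
grip_force: 0.0
```

```bash
python3 -c "
from h import *
print(ctrl.get_obs()['ee_pos']);go(.4789,.1032,.173)"
```

```text
[ 0.51086694 -0.23998628  0.17761533]
to [0.4789 0.1032 0.173 ] shift [-37.6 342.6   4.5] turn [-0.001  0.001  0.   ]
```

In the tool's units: 342 mm / 600 = 0.57, 305 mm / 600 = 0.5083.

arm_command([
  [[-0.0067, 0.0583, 0.0067, 0, 0, 0, -1], [-0.015, 0.1333, 0.0067, 0, 0, 0, -1], [-0.0233, 0.2083, 0.0067, 0, 0, 0, -1], [-0.0317, 0.2833, 0.0067, 0, 0, 0, -1], [-0.04, 0.3583, 0.0067, 0, 0, 0, -1], [-0.0483, 0.4333, 0.0067, 0, 0, 0, -1], [-0.0567, 0.5083, 0.0067, 0, 0, 0, -1], [-0.0633, 0.57, 0.0067, 0, 0, 0, -1], [-0.0633, 0.57, 0.0067, 0, 0, 0, -1], [-0.0633, 0.57, 0.0067, 0, 0, 0, -1], [-0.0633, 0.57, 0.0067, 0, 0, 0, -1], [-0.0633, 0.57, 0.0067, 0, 0, 0, -1]],
])

```text
time_s: 21.0
ee_pos: [0.4794, 0.1017, 0.173]
eef_rot: [-3.142, -0.001, -2.941]
force: [-0.1, -0.4, -0.4]
grip_width: 0.0944
grip_force: 0.0
```

```bash
python3 - <<'E'
from h import *
im=heft(8);go(.4789,.1032,.0635)
im,d=cams.camera("top");W=deproj(d,"top");z=W[...,2];cv2.imwrite("pics/t4.png",im)
for s in(-1,1):
    x,y=C+s*.033*CX
    m=(abs(z-.102)<.008)&(np.hypot(W[...,0]-x,W[...,1]-y)<.033);w=W[m];e=w.mean(0)[:2]-C
    print(m.sum(),"carton xy",e@CX,e@[-CX[1],CX[0]],"z",np.median(w[:,2]),np.polyfit(w[:,0],w[:,2],1)[0],np.polyfit(w[:,1],w[:,2],1)[0])
E
```

```text
F [-0.15 -0.04 -0.3 ] sd [0.45 0.51 0.5 ] tau [-45.54 -33.72] [0.04 0.03] t 21.4
to [0.4789 0.1032 0.0635] shift [  0.3   0.7 110. ] turn [-0.  0. -0.]
449 carton xy -0.03247379640124577 0.0011450704716218637 z 0.10394612103441793 0.0069919162552992365 -0.029445913831488788
463 carton xy 0.032657326183970777 -8.83188794919688e-05 z 0.10421338176881846 0.00969622206409049 -0.008905552451041918
```

Both tins sit at ±32.5 mm, upright on the carton's floor. Now the middle tin.

In the tool's units: 110 mm / 600 = 0.1833, 75 mm / 600 = 0.125.

arm_command([
  [[0, 0, 0.0583, 0, 0, 0, -1], [0, 0.0017, 0.125, 0, 0, 0, -1], [0, 0.0017, 0.1833, 0, 0, 0, -1], [0, 0.0017, 0.1833, 0, 0, 0, -1], [0, 0.0017, 0.1833, 0, 0, 0, 1], [0, 0.0017, 0.1833, 0, 0, 0, 1], [0, 0.0017, 0.1833, 0, 0, 0, 1], [0, 0.0017, 0.1833, 0, 0, 0, 1], [0, 0.0017, 0.1833, 0, 0, 0, 1], [0, 0.0017, 0.1833, 0, 0, 0, 1], [0, 0.0017, 0.1833, 0, 0, 0, 1]],
], squeeze=30)

```text
time_s: 22.55
ee_pos: [0.4797, 0.1036, 0.0641]
eef_rot: [-3.141, 0.001, -2.939]
force: [0.2, -2.5, 6.5]
grip_width: 0.0577
grip_force: 29.9
```

In the tool's units: -110 mm / 600 = -0.1833, -80 mm / 600 = -0.1333.

arm_command([
  [[0, 0, -0.0333, 0, 0, 0, 1], [0, 0, -0.0833, 0, 0, 0, 1], [0, 0, -0.1333, 0, 0, 0, 1], [0, 0, -0.1833, 0, 0, 0, 1], [0, 0, -0.1833, 0, 0, 0, 1], [0, 0, -0.1833, 0, 0, 0, 1], [0, 0, -0.1833, 0, 0, 0, 1], [0, 0, -0.1833, 0, 0, 0, 1], [0, 0, -0.1833, 0, 0, 0, 1]],
])

```text
time_s: 23.45
ee_pos: [0.4788, 0.1036, 0.1724]
eef_rot: [3.141, -0.002, -2.939]
force: [-0.2, -0.9, -3.6]
grip_width: 0.0579
grip_force: 29.9
```

```bash
python3 -c "
from h import *
im=heft(8);print(ctrl.get_obs()['ee_pos'],ctrl.get_obs()['grip_width'])"
```

```text
F [-0.15 -0.04 -4.1 ] sd [0.57 0.37 0.48] tau [-47.53 -35.35] [0.03 0.05] t 23.85
[0.47916519 0.1036524  0.17343485] 0.057632259818163424
```

It weighs about 4 N, so it is the full tin. I'll raise it to 20 cm and let it settle.

In the tool's units: -90 mm / 600 = -0.15, -75 mm / 600 = -0.125.

arm_command([
  [[0, 0, -0.0333, 0, 0, 0, 1], [0, 0, -0.0833, 0, 0, 0, 1], [0, 0, -0.125, 0, 0, 0, 1], [0, 0, -0.15, 0, 0, 0, 1], [0, 0, -0.15, 0, 0, 0, 1], [0, 0, -0.15, 0, 0, 0, 1], [0, 0, -0.15, 0, 0, 0, 1], [0, 0, -0.15, 0, 0, 0, 1], [0, 0, -0.15, 0, 0, 0, 1], [0, 0, -0.15, 0, 0, 0, 1], [0, 0, -0.15, 0, 0, 0, 1], [0, 0, -0.15, 0, 0, 0, 1]],
])

```text
time_s: 25.05
ee_pos: [0.4791, 0.1036, 0.2634]
eef_rot: [-3.142, -0.0, -2.939]
force: [-0.4, 0.2, -3.6]
grip_width: 0.0574
grip_force: 29.9
```

```bash
python3 -c "
from h import *
im=heft(4);cv2.imwrite('pics/s5.png',im);print(ctrl.get_obs()['ee_pos'])"
```

```text
F [-0.09 -0.08 -4.34] sd [0.08 0.73 0.35] tau [-45.82 -38.1 ] [0.01 0.01] t 25.25
[0.47916443 0.10367438 0.26345468]
```

View pics/s5.png

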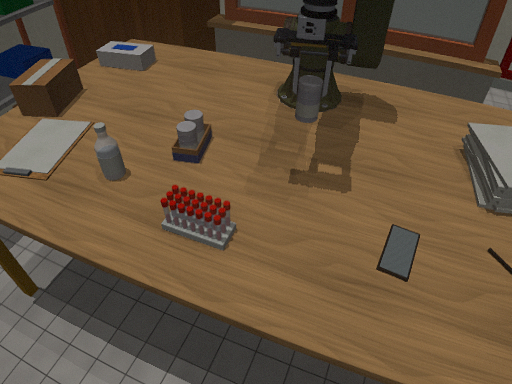

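The scene view shows both light tins upright in the carton at (190,130) and the full tin held upright at (308,100). The rack, bottle and phone haven't moved.

```bash
python3 -c "
from station import ctrl
print(ctrl.hand_in())"
```

```text
the job is handed in; nothing more can be done
None
```

The job is handed in (no verdict came back): both light tins (about 1.4 N each) stand upright in the carton, and the full one (about 4 N) is held still and upright about 20 cm above the counter.

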